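# Stand the solder reels on the bench rail in order of size

## Task

Tidy the four reels of solder wire onto the rail: stand one upright on each pin, fully down on its blue foot, in order of size, with the smallest at the end next to the soldering iron and the largest at the far end. Do not touch the hot iron or its stand, and leave the flux bottle where it stands.

Things in the scene. Friction and masses are not known exactly. Their poses are not given: they have to be found in the camera images.
- reel_white_mid (a point): The smallest reel of solder wire: white plastic flanges, bright silver wire wound between them. Flange diameter 34 mm, height 30 mm; the wound wire is 2 mm inside the flanges' edge; each flange is 3.5 mm thick; bore 20 mm right through. It starts upright on the bench. This point is its centre on the axis, half-way up (15 mm above its underside); z is the reel's axis.
- reel_yellow_mid (a point): The second smallest reel of solder wire: yellow plastic flanges, bright silver wire wound between them. Flange diameter 42 mm, height 37 mm; the wound wire is 2 mm inside the flanges' edge; each flange is 3.5 mm thick; bore 20 mm right through. It starts upright on the bench. This point is its centre on the axis, half-way up (18.5 mm above its underside); z is the reel's axis.
- reel_green_mid (a point): The second largest reel of solder wire: green plastic flanges, bright silver wire wound between them. Flange diameter 50 mm, height 44 mm; the wound wire is 2 mm inside the flanges' edge; each flange is 3.5 mm thick; bore 20 mm right through. It starts upright on the bench. This point is its centre on the axis, half-way up (22 mm above its underside); z is the reel's axis.
- reel_red_mid (a point): The largest reel of solder wire: red plastic flanges, bright silver wire wound between them. Flange diameter 58 mm, height 51 mm; the wound wire is 2 mm inside the flanges' edge; each flange is 3.5 mm thick; bore 20 mm right through. It starts upright on the bench. This point is its centre on the axis, half-way up (25.5 mm above its underside); z is the reel's axis.
- pin_1: Reel place 1 of 4 (alike, in a row along -y, 84 to 116 mm apart) on a fixed aluminium rail 40 mm wide, 380 long, 20 high: blue foot 48 mm across, 6 thick, with an upright steel pin 7 mm thick (4 at the tip), 15 tall, for a reel's bore. Origin: on the pin's axis at the foot's top face, 26 mm above the bench, where a reel's underside rests. y runs along the rail, x across, z up.
- pin_2: Reel place 2 of 4 (alike, in a row along -y, 84 to 116 mm apart) on a fixed aluminium rail 40 mm wide, 380 long, 20 high: blue foot 48 mm across, 6 thick, with an upright steel pin 7 mm thick (4 at the tip), 15 tall, for a reel's bore. Origin: on the pin's axis at the foot's top face, 26 mm above the bench, where a reel's underside rests. y runs along the rail, x across, z up.
- pin_3: Reel place 3 of 4 (alike, in a row along -y, 84 to 116 mm apart) on a fixed aluminium rail 40 mm wide, 380 long, 20 high: blue foot 48 mm across, 6 thick, with an upright steel pin 7 mm thick (4 at the tip), 15 tall, for a reel's bore. Origin: on the pin's axis at the foot's top face, 26 mm above the bench, where a reel's underside rests. y runs along the rail, x across, z up.
- pin_4: Reel place 4 of 4 (alike, in a row along -y, 84 to 116 mm apart) on a fixed aluminium rail 40 mm wide, 380 long, 20 high: blue foot 48 mm across, 6 thick, with an upright steel pin 7 mm thick (4 at the tip), 15 tall, for a reel's bore. Origin: on the pin's axis at the foot's top face, 26 mm above the bench, where a reel's underside rests. y runs along the rail, x across, z up.
- iron: Hot soldering iron in its blue stand with yellow sponge and collar, beyond one end of the rail (+y or -y end, it varies; an open cardboard carton, 110 x 130 mm, stands beyond the other end). Base 150 (x) by 85 mm (y); black handle leaning towards the robot, about 200 mm tall. Origin: centre of its underside. Fixed.
- flux: Amber flux bottle with red label and black cap, 38 mm across, 85 mm tall, loose, standing beyond the rail. Origin: centre of its underside, z up.
Mind the look-alikes: they are no part of the job. Of the things shaped like the part that bears reel_white_mid, the white one is meant.

How it is judged:
At the end, for the whole second after the job is handed in: One reel on each pin, sizes rising from the pin nearest the iron to the farthest; each axis within 10 mm of its pin, underside within 4 mm of the foot's top face, upright within 0.1 rad, at rest; flux bottle within 20 mm of its start (((y of iron in the frame of pin_2 above 0 m and horizontal distance between reel_white_mid and pin_1 below 0.01 m and z of reel_white_mid in the frame of pin_1 between 0.011 and 0.019 m and angle between the z axis of reel_white_mid and the z axis of pin_1, either way round below 0.1 rad and horizontal distance between reel_yellow_mid and pin_2 below 0.01 m and z of reel_yellow_mid in the frame of pin_2 between 0.0145 and 0.0225 m and angle between the z axis of reel_yellow_mid and the z axis of pin_2, either way round below 0.1 rad and horizontal distance between reel_green_mid and pin_3 below 0.01 m and z of reel_green_mid in the frame of pin_3 between 0.018 and 0.026 m and angle between the z axis of reel_green_mid and the z axis of pin_3, either way round below 0.1 rad and horizontal distance between reel_red_mid and pin_4 below 0.01 m and z of reel_red_mid in the frame of pin_4 between 0.0215 and 0.0295 m and angle between the z axis of reel_red_mid and the z axis of pin_4, either way round below 0.1 rad) or (y of iron in the frame of pin_2 below 0 m and horizontal distance between reel_white_mid and pin_4 below 0.01 m and z of reel_white_mid in the frame of pin_4 between 0.011 and 0.019 m and angle between the z axis of reel_white_mid and the z axis of pin_4, either way round below 0.1 rad and horizontal distance between reel_yellow_mid and pin_3 below 0.01 m and z of reel_yellow_mid in the frame of pin_3 between 0.0145 and 0.0225 m and angle between the z axis of reel_yellow_mid and the z axis of pin_3, either way round below 0.1 rad and horizontal distance between reel_green_mid and pin_2 below 0.01 m and z of reel_green_mid in the frame of pin_2 between 0.018 and 0.026 m and angle between the z axis of reel_green_mid and the z axis of pin_2, either way round below 0.1 rad and horizontal distance between reel_red_mid and pin_1 below 0.01 m and z of reel_red_mid in the frame of pin_1 between 0.0215 and 0.0295 m and angle between the z axis of reel_red_mid and the z axis of pin_1, either way round below 0.1 rad)) and linear speed of each of reel_white, reel_yellow, reel_green, reel_red below 0.01 m/s and distance of flux from where it was at the start of the episode below 0.02 m); the robot touches nothing.
It fails at once if the hot iron or its stand is touched, by the robot or by a reel (contact force between iron and anything else above 1 N).
It fails at once if the flux bottle is pushed over or away (distance of flux from where it was at the start of the episode above 0.02 m or angle between flux's own z axis and vertical above 0.3 rad).
It also fails if it takes over 96 s, if anything falls off the work surface, if the arm or the gripper's body presses on something with over 40 N, if the wrist force passes 120 N, or if a joint passes its speed limit or range.

## Robot

A 6-joint arm with a two-finger parallel gripper is mounted at the origin on the work surface. World frame = base frame: x ahead of the robot, y to its left, z up, the work surface at z = 0. Lengths are in m, angles in rad, forces in N, time in s.
With the tool pointing down it reaches from about 0.225 to 0.725 m from the base axis. Payload 3.1 kg.
Tool frame: the origin (TCP) lies at the very end of the fingers, on their centre line; the grasp point (between the pads) lies behind it (env.grasp_offset is the x of the grasp point in the tool frame, in m); x points along the fingers, z is the direction in which the jaws open and shut, and the axes are right-handed (so a half turn about x gives the same grasp; the last joint's range is limited). The gripper opens to 85 mm and grips with 20 to 120 N. Pads are 22 mm wide; open, the fingers measure 114 mm over their backs; the gripper's body (76 mm by 85 mm) begins 54 mm behind the grasp point. The pads swing forward as they close: fully open they stand 13 mm farther back than shut.
Start: joints at [-1.404, 0.048, 0.099, 1.622, 0, 1.443], TCP at [0.153, -0.502, 0.231] pointing down, gripper open.
Joint ranges: [-2.91, 2.91], [-0.99, 1.94], [-1.21, 1.42], [-2.12, 2.29], [-1.49, 1.47], [-3.14, 3.14]. Speed limits (rad/s): [2.79, 2.79, 3.14, 3.14, 3.14, 3.14].

## Interface

Orientations are given as a rotation vector (axis times angle).
In Python, from bench import status, camera, get_calibration, job, env gives the robot as it stands.
- The arm moves only by the tool jog_arm, never from a script. Its argument "moves" is a list of rows, each a list of 7 numbers: the shift along the world's x, y, z in mm, then the turn, a rotation vector about the world's x, y, z in degrees, then the opening, from 0 (shut) to 1 (fully open). A call has exactly 8 rows; each row shifts and turns the commanded pose from where the row before left it; what a row does not reach is not made up. A row lasts 1/8 s, in which the tool goes at most 62.5 mm and 10.7 degrees, less where a joint would pass 70% of its speed; a pose out of reach is approached as far as the arm can. A call is refused whole if a number of a shift passes 62.5 or a number of a turn 10.7, either way. A call with a gripper value outside its range is refused whole. The fingers move at their own pace and stop on an object; "grip_force" is the grip in N (left out, the last holds). Time passes only in rows, so rows that do not move let the fingers close, or fill a call up. It gives the time, the measured TCP pose, the force and the opening at its end, in the units of the state.
- status.state(): the state, without advancing time (a new reading comes with each control period).
- camera(name): name is "scene" or "top"; returns the picture (480x640x3 uint8, red, green, blue); there is no depth.
- get_calibration(name): a dict with "camera_matrix" (3x3 intrinsics, pixels), "rvec" (rotation vector, rad) and "tvec" (3), from world to camera coordinates, as OpenCV has them. Camera axes: x right, y down, z forward; pixel columns grow to the right and rows downward; lengths in m; the calibration is good to about 2 mm. A picture is of the moment at which its call begins. get_calibration takes no time and is no camera call.
- job.close_job(): hands the job in, once; it reports no verdict.
The state is a dict: "time_s": time; "joints": joint angles; "joint_velocities": joint speeds; "joint_torque": joint torques, N m; "tool_pos": TCP position; "orientation": TCP orientation; "ft_force": force on the tool from outside, world axes, zero at the start; "ft_torque": the same for the moment, N m; "opening": finger opening in m.
Only numpy, scipy, OpenCV 4.12 (cv2) and the standard library are available. Lean on these libraries where they do the work, as an engineer would, in place of code of your own. Each camera call takes 0.05 s, during which the arm holds its last target. There are 200 camera calls.

## Working session

There is one attempt and no reset: what is moved stays moved. The work goes in short steps, Python scripts to look and compute and a tool call to move; the robot and the scene stay as the last step left them, time stands still between calls to the robot, and variables do not carry over. Pictures are saved under pics/ and viewed, about 12 in all and at most 16, crops included, and the job is handed in when it is done.

Besides the shell and the picture viewer there is one more tool, called after ">>>" as name(argument=value, ...), one argument or row to a line, values as JSON. jog_arm: Moves the arm, as the interface text tells. Its arguments: {"type":"object","properties":{"moves":{"type":"array"},"grip_force":{"type":"number"}},"required":["moves"]}

```bash
ls; mkdir -p pics; python3 - <<'E'
from bench import status, camera, get_calibration, job, env
import cv2
print(status.state()); print(env.grasp_offset)
for n in("scene","top"):
    cv2.imwrite(f"pics/{n}0.png",camera(n)[:,:,::-1]); print(n,get_calibration(n))
E
```

```text
pics
{'time_s': 0.0, 'joints': array([-1.40379383e+00,  4.87714006e-02,  9.75803719e-02,  1.62196574e+00,
        8.17677075e-06,  1.44302795e+00]), 'joint_velocities': array([-2.11035185e-04,  2.59622328e-04, -1.25591683e-03,  8.46894156e-06,
       -1.16759146e-04,  1.52830029e-03]), 'joint_torque': array([-1.33310230e-03, -3.38790286e+01,  3.20011497e+01,  2.03747494e-02,
       -3.13494775e-04, -7.26057721e-06]), 'tool_pos': array([ 0.15242888, -0.5017565 ,  0.23009764]), 'orientation': array([ 0.9909752 ,  1.33608885, -0.98824709]), 'ft_force': array([ 0.48248142,  0.87615996, -0.03430835]), 'ft_torque': array([-0.03336483,  0.03289969, -0.00868839]), 'opening': 0.08550855878196068}
-0.0187
scene {'camera_matrix': array([[488.8293531 ,   0.        , 327.90667193],
       [  0.        , 488.8293531 , 247.57235874],
       [  0.        ,   0.        ,   1.        ]]), 'rvec': array([ 2.06390501,  0.74265038, -0.36558366]), 'tvec': array([-0.47341138, -0.17546183,  1.34945237])}
top {'camera_matrix': array([[433.80911768,   0.        , 314.05750551],
       [  0.        , 433.80911768, 249.14523769],
       [  0.        ,   0.        ,   1.        ]]), 'rvec': array([ 2.16946309, -2.12825488,  0.20626966]), 'tvec': array([-0.02942554,  0.59604567,  0.85547221])}
```

View pics/scene0.png

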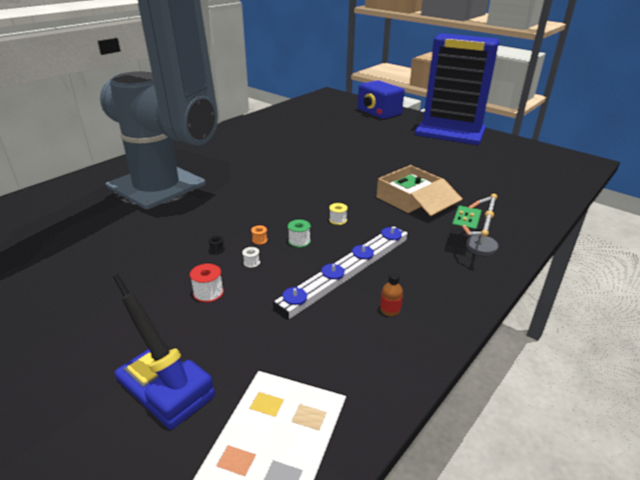

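View pics/top0.png

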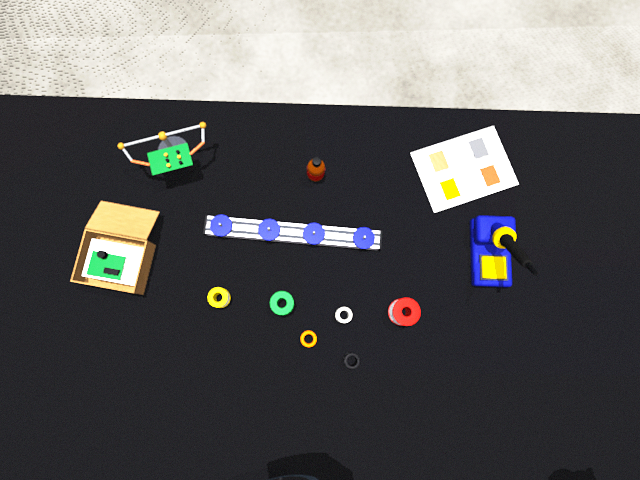

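The top view has image right at about −y, and the iron is at the right (495,250). So white goes on the rightmost pin (364,238), yellow on (314,234), green on (269,230) and red on (221,226). The reels are at red (405,312), white (344,315), green (282,303) and yellow (218,297).

```bash
cat > h.py <<'E'
import numpy as np, cv2
from bench import status, camera, get_calibration
def unproj(name,uv,z):
    c=get_calibration(name);R=cv2.Rodrigues(c["rvec"])[0];K=c["camera_matrix"]
    o=-R.T@c["tvec"]; d=R.T@np.linalg.inv(K)@np.array([*uv,1.]); return o+d*(z-o[2])/d[2]
def proj(name,P):
    c=get_calibration(name); return cv2.projectPoints(np.float64([P]),c["rvec"],c["tvec"],c["camera_matrix"],None)[0].ravel()
RNG={"red":[(0,150,120),(6,255,255)],"green":[(60,100,60),(85,255,255)],"yellow":[(22,130,110),(34,255,255)],"blue":[(110,90,70),(130,255,255)],"white":[(0,0,170),(180,40,255)]}
def blobs(img,col,amin=60):
    m=cv2.inRange(cv2.cvtColor(img,cv2.COLOR_RGB2HSV),*map(np.array,RNG[col]))
    cs=cv2.findContours(m,cv2.RETR_EXTERNAL,cv2.CHAIN_APPROX_NONE)[0]
    return [(*cv2.minEnclosingCircle(c),cv2.boundingRect(c),cv2.contourArea(c)) for c in cs if cv2.contourArea(c)>amin]
E
python3 - <<'E'
from h import *
im=camera("top")
H=dict(red=.051,green=.044,yellow=.037,white=.030,blue=.026)
for c,z in H.items():
    for (u,v),r,bb,a in blobs(im,c):
        if 190<u<430 and 200<v<350: 
            p=unproj("top",(u,v),z);q=unproj("top",(u+r,v),z)
            print(c,np.round((u,v),1),bb,a,"xyz",np.round(p*1000,1),"diam",round(2000*np.linalg.norm(p-q),1))
print(unproj("top",(316,162),.085), unproj("top",(309,339),.02),unproj("top",(352,361),.02))
c=get_calibration("top");print(-cv2.Rodrigues(c["rvec"])[0].T@c["tvec"])
s=status.state();print(cv2.Rodrigues(s['orientation'])[0])
E
```

```text
red [405.6 311.5] (393, 297, 28, 29) 600.0 xyz [ 471.  -207.4   51. ] diam 62.0
green [281.4 302.6] (269, 290, 26, 26) 472.5 xyz [484.8  47.   44. ] diam 52.3
yellow [308.5 338.5] (301, 331, 16, 16) 176.0 xyz [413.2 -10.1  37. ] diam 32.3
yellow [218.4 297.7] (207, 287, 24, 21) 337.5 xyz [492.8 177.2  37. ] diam 48.8
white [343.4 314.7] (335, 307, 18, 16) 207.0 xyz [462.6 -82.   30. ] diam 36.5
white [244. 236.] (227, 232, 35, 7) 106.0 xyz [624.8 131.3  30. ] diam 72.7
white [374.5 239. ] (370, 230, 11, 19) 85.0 xyz [ 624.5 -148.    30. ] diam 43.4
white [290.6 239.3] (275, 227, 32, 16) 258.0 xyz [619.9  31.9  30. ] diam 66.7
white [338.2 236. ] (320, 225, 37, 22) 442.0 xyz [629.3 -69.9  30. ] diam 84.0
white [291.5 223.5] (277, 221, 30, 7) 91.0 xyz [654.4  30.9  30. ] diam 62.6
white [245.4 220.1] (229, 217, 34, 16) 303.5 xyz [659.6 129.8  30. ] diam 71.2
blue [363.5 237.5] (353, 226, 22, 23) 351.5 xyz [ 628.2 -124.8   26. ] diam 49.7
blue [313.3 233. ] (303, 222, 22, 23) 354.0 xyz [635.5 -16.5  26. ] diam 49.5
blue [268.7 229.1] (258, 218, 22, 23) 353.5 xyz [641.8  79.7  26. ] diam 49.2
blue [220.7 225. ] (210, 214, 22, 23) 363.0 xyz [648.5 182.6  26. ] diam 49.5
[ 0.77348133 -0.01798713  0.085     ] [ 0.41154222 -0.01141933  0.02      ] [ 0.36828118 -0.10130258  0.02      ]
[0.44916275 0.0059684  0.94137463]
[[-2.98179646e-04  9.56863220e-01  2.90538618e-01]
 [ 1.82416325e-03  2.90538668e-01 -9.56861513e-01]
 [-9.99998292e-01  2.44673243e-04 -1.83210744e-03]]
```

```bash
python3 - <<'E'
import cv2
a=cv2.imread('pics/top0.png')[190:390,190:440]
cv2.imwrite('pics/crop0.png',cv2.resize(a,(750,600),interpolation=cv2.INTER_CUBIC))
E
```

```text
(no output)
```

View pics/crop0.png

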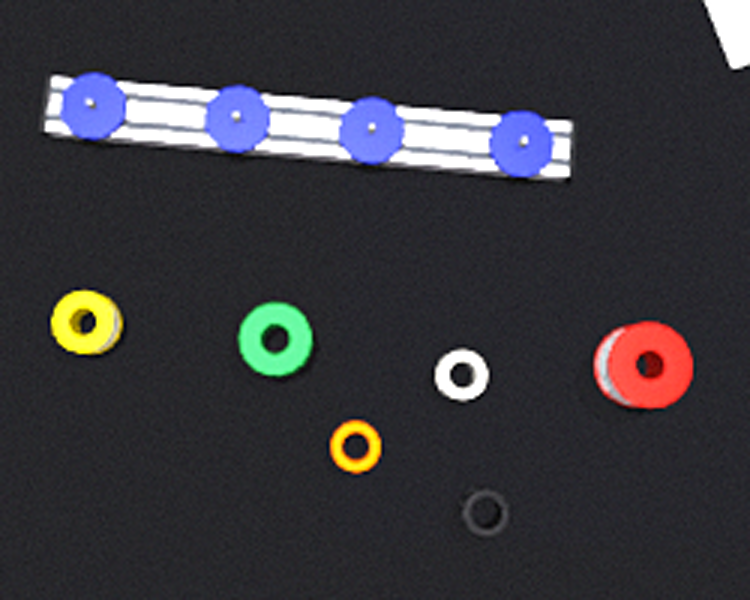

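Positions (mm) agree with the known sizes. Red (471,−209), white (463,−82), green (485,47) and yellow (493,179.5). The pins, from pin 1 to pin 4, are (648,183), (642,80), (635,−16) and (628,−125). Jaws will open across the rail. I start with red, keeping clear of the iron.

>>> jog_arm(
  moves=[
    [25,42,-5,0,0,10,1],
    [25,42,-5,0,0,10,1],
    [25,42,-5,0,0,10,1],
    [25,42,-5,0,0,10,1],
    [25,42,-5,0,0,10,1],
    [25,42,-5,0,0,10,1],
    [43,10,-22,0,0,4.5,1],
    [43,10,-22,0,0,4.5,1],
  ],
  grip_force=40,
)

```text
time_s: 1.15
tool_pos: [0.3899, -0.2296, 0.1572]
orientation: [0.053, 1.569, -0.055]
ft_force: [-0.1, -1.1, 0.1]
opening: 0.0855
```

>>> jog_arm(
  moves=[
    [40,10,-25,0,0,0,1],
    [41,10,-24,0,0,0,1],
    [0,0,-30,0,0,0,1],
    [0,0,-30,0,0,0,1],
    [0,0,-25,0,0,0,1],
    [0,0,-15,0,0,0,1],
    [0,0,0,0,0,0,1],
    [0,0,0,0,0,0,0],
  ],
)

```text
time_s: 2.15
tool_pos: [0.4703, -0.2109, 0.0094]
orientation: [0.056, 1.568, -0.057]
ft_force: [-0.1, 0.0, 0.0]
opening: 0.0696
```

>>> jog_arm(
  moves=[
    [0,0,0,0,0,0,0],
    [0,0,0,0,0,0,0],
    [0,0,0,0,0,0,0],
    [0,0,0,0,0,0,0],
    [0,0,0,0,0,0,0],
    [0,0,0,0,0,0,0],
    [0,0,20,0,0,0,0],
    [0,0,40,0,0,0,0],
  ],
)

```text
time_s: 3.15
tool_pos: [0.4662, -0.2085, 0.065]
orientation: [0.06, 1.578, -0.053]
ft_force: [0.1, -0.1, -4.7]
opening: 0.0559
```

>>> jog_arm(
  moves=[
    [20,48,15,0,0,0,0],
    [22,50,15,0,0,0,0],
    [23,50,0,0,0,0,0],
    [23,50,0,0,0,0,0],
    [23,50,0,0,0,0,0],
    [23,50,0,0,0,0,0],
    [23,50,0,0,0,0,0],
    [21,40,0,0,0,0,0],
  ],
)

```text
time_s: 4.15
tool_pos: [0.6468, 0.1797, 0.096]
orientation: [0.055, 1.573, -0.056]
ft_force: [0.5, 0.0, -4.6]
opening: 0.0557
```

```bash
cat > look.py <<'E'
import sys
from h import *
n=sys.argv[1]; 
ims=[]
for c in("scene","top"):
    im=camera(c)[:,:,::-1].copy()
    ims.append(im)
a=ims[0][180:340,230:450]; b=ims[1][190:340,190:440]
o=np.vstack([cv2.resize(a,(400,290),interpolation=cv2.INTER_CUBIC),cv2.resize(b,(400,240),interpolation=cv2.INTER_CUBIC)])
cv2.imwrite(f'pics/{n}.png',cv2.resize(o,(600,600)) if 0 else cv2.copyMakeBorder(o,0,0,0,0,0))
print(status.state()['tool_pos'])
E
python3 look.py a
```

```text
[0.64752519 0.182787   0.09496919]
```

View pics/a.png

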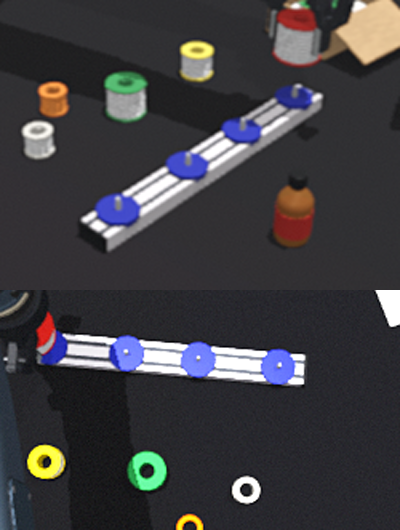

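Red is held upright over pin 1. Lower by 60 mm and check the force before releasing.

>>> jog_arm(
  moves=[
    [0.5,-1,-15,0,0,0,0],
    [0,0,-15,0,0,0,0],
    [0,0,-10,0,0,0,0],
    [0,0,-8,0,0,0,0],
    [0,0,-6,0,0,0,0],
    [0,0,-4,0,0,0,0],
    [0,0,-1,0,0,0,0],
    [0,0,0,0,0,0,0],
  ],
)

```text
time_s: 5.25
tool_pos: [0.6483, 0.1768, 0.0397]
orientation: [0.056, 1.569, -0.056]
ft_force: [0.4, 0.1, -5.0]
opening: 0.0559
```

>>> jog_arm(
  moves=[
    [0,3,0,0,0,0,0],
    [0,2.5,0,0,0,0,0],
    [0,0,-2,0,0,0,0],
    [0,0,-2,0,0,0,0],
    [0,0,-1.5,0,0,0,0],
    [0,0,0,0,0,0,0],
    [0,0,0,0,0,0,0],
    [0,0,0,0,0,0,0],
  ],
)

```text
time_s: 6.25
tool_pos: [0.6483, 0.1826, 0.0368]
orientation: [0.057, 1.568, -0.055]
ft_force: [-4.9, 0.1, 5.4]
opening: 0.0555
```

>>> jog_arm(
  moves=[
    [0,0,0,0,0,0,0.8],
    [0,0,0,0,0,0,1],
    [0,0,0,0,0,0,1],
    [0,0,0,0,0,0,1],
    [0,0,15,0,0,0,1],
    [0,0,30,0,0,0,1],
    [0,0,30,0,0,0,1],
    [0,0,30,0,0,0,1],
  ],
)

```text
time_s: 7.25
tool_pos: [0.6484, 0.1822, 0.1412]
orientation: [0.057, 1.568, -0.056]
ft_force: [0.6, -0.4, -0.2]
opening: 0.0852
```

>>> jog_arm(
  moves=[
    [-41,-34,0,0,0,0,1],
    [-41,-34,-10,0,0,0,1],
    [-41,-34,-10,0,0,0,1],
    [-40.5,-33.5,-20,0,0,0,1],
    [0,0,-25,0,0,0,1],
    [0,0,-25,0,0,0,1],
    [0,0,0,0,0,0,1],
    [0,0,0,0,0,0,1],
  ],
)

```text
time_s: 8.25
tool_pos: [0.4856, 0.0467, 0.0505]
orientation: [0.056, 1.568, -0.056]
ft_force: [0.5, -0.0, 0.4]
opening: 0.0856
```

```bash
python3 - <<'E'
from h import *
im=camera("top")
for c,z in dict(red=.077,green=.044,yellow=.037,white=.03).items():
    for (u,v),r,bb,a in blobs(im,c,40):
        if 190<u<430 and 200<v<350: 
            cc=(bb[0]+(bb[2]-1)/2,bb[1]+(bb[3]-1)/2);print(c,bb,a,np.round(unproj("top",cc,z)*1000,1))
cv2.imwrite('pics/t1.png',im[:,:,::-1])
print(status.state()['tool_pos'])
E
python3 look.py b
```

```text
red (201, 206, 29, 28) 590.5 [648.5 184.8  77. ]
yellow (207, 287, 8, 19) 81.5 [496.  193.7  37. ]
white (335, 307, 18, 16) 206.5 [463.1 -82.1  30. ]
white (229, 232, 33, 7) 96.5 [627.  129.2  30. ]
white (370, 230, 11, 19) 85.0 [ 624.6 -149.    30. ]
white (320, 225, 37, 22) 468.5 [630.4 -69.4  30. ]
white (275, 221, 32, 22) 350.0 [636.9  32.6  30. ]
white (213, 221, 19, 16) 50.0 [640.  178.7  30. ]
white (231, 217, 32, 16) 280.5 [650. 127.  30.]
[0.48600682 0.04667638 0.05073186]
[0.48595917 0.04670851 0.05054121]
```

View pics/b.png

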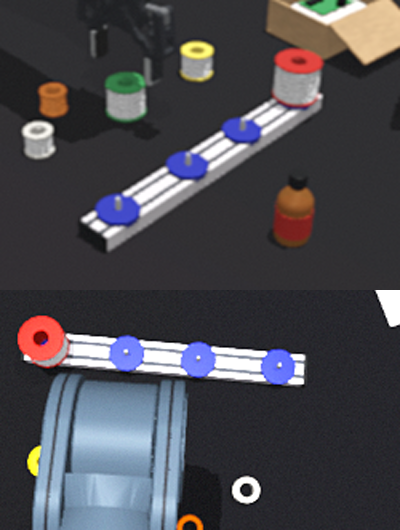

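Red is seated upright on pin 1, about 2 mm off its axis. The gripper is above green.

>>> jog_arm(
  moves=[
    [-0.5,0.5,-20,0,0,0,1],
    [0,0,-15,0,0,0,1],
    [0,0,-10,0,0,0,1],
    [0,0,0,0,0,0,0],
    [0,0,0,0,0,0,0],
    [0,0,0,0,0,0,0],
    [0,0,0,0,0,0,0],
    [0,0,0,0,0,0,0],
  ],
)

```text
time_s: 9.4
tool_pos: [0.4848, 0.0471, 0.0048]
orientation: [0.056, 1.568, -0.056]
ft_force: [-1.6, 0.5, 5.7]
opening: 0.0474
```

>>> jog_arm(
  moves=[
    [0,0,0,0,0,0,0],
    [0,0,30,0,0,0,0],
    [0,0,30,0,0,0,0],
    [40,8,10,0,0,0,0],
    [40,8,0,0,0,0,0],
    [40,8,0,0,0,0,0],
    [37,8.5,0,0,0,0,0],
    [0,0,0,0,0,0,0],
  ],
)

```text
time_s: 10.4
tool_pos: [0.6418, 0.08, 0.0702]
orientation: [0.056, 1.573, -0.056]
ft_force: [-0.7, -0.1, -4.7]
opening: 0.0477
```

>>> jog_arm(
  moves=[
    [0,-0.5,-15,0,0,0,0],
    [0,0,-10,0,0,0,0],
    [0,0,-8,0,0,0,0],
    [0,0,-5,0,0,0,0],
    [0,0,-3,0,0,0,0],
    [0,0,-2,0,0,0,0],
    [0,0,0,0,0,0,0],
    [0,0,0,0,0,0,0],
  ],
)

```text
time_s: 11.4
tool_pos: [0.6413, 0.0792, 0.0312]
orientation: [0.056, 1.569, -0.056]
ft_force: [-0.4, 1.3, -3.6]
opening: 0.0476
```

>>> jog_arm(
  moves=[
    [0,0,-1,0,0,0,0],
    [0,0,0,0,0,0,0],
    [0,0,0,0,0,0,1],
    [0,0,0,0,0,0,1],
    [0,0,0,0,0,0,1],
    [0,0,20,0,0,0,1],
    [0,0,30,0,0,0,1],
    [0,0,40,0,0,0,1],
  ],
)

```text
time_s: 12.4
tool_pos: [0.6406, 0.0791, 0.1211]
orientation: [0.056, 1.571, -0.056]
ft_force: [-0.6, -0.1, -0.5]
opening: 0.0854
```

>>> jog_arm(
  moves=[
    [-37,25,0,0,0,0,1],
    [-37,25,-10,0,0,0,1],
    [-37,25,-10,0,0,0,1],
    [-37,25,-20,0,0,0,1],
    [0,0,-20,0,0,0,1],
    [0,0,-15,0,0,0,1],
    [0,0,0,0,0,0,1],
    [0,0,0,0,0,0,1],
  ],
)

```text
time_s: 13.4
tool_pos: [0.4942, 0.179, 0.0459]
orientation: [0.057, 1.568, -0.057]
ft_force: [-0.5, 0.5, -0.2]
opening: 0.0852
```

```bash
python3 look.py c
```

```text
[0.49434463 0.17903325 0.04600734]
```

View pics/c.png

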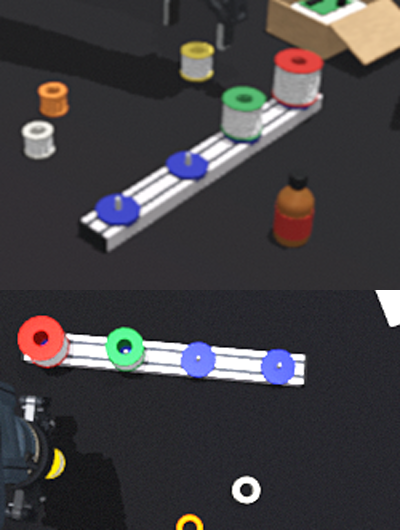

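Green is seated on pin 2, and the gripper is over yellow.

>>> jog_arm(
  moves=[
    [-0.5,0.5,-20,0,0,0,1],
    [0,0,-14,0,0,0,1],
    [0,0,-8,0,0,0,1],
    [0,0,0,0,0,0,0],
    [0,0,0,0,0,0,0],
    [0,0,0,0,0,0,0],
    [0,0,0,0,0,0,0],
    [0,0,0,0,0,0,0],
  ],
)

```text
time_s: 14.5
tool_pos: [0.4934, 0.1798, 0.004]
orientation: [0.057, 1.568, -0.056]
ft_force: [-1.3, 0.1, 5.4]
opening: 0.0395
```

>>> jog_arm(
  moves=[
    [0,0,0,0,0,0,0],
    [0,0,30,0,0,0,0],
    [0,-40,30,0,0,0,0],
    [0,-50,10,0,0,0,0],
    [11,-50,0,0,0,0,0],
    [40,-40,0,0,0,0,0],
    [45,-16,0,0,0,0,0],
    [45,0,0,0,0,0,0],
  ],
)

```text
time_s: 15.5
tool_pos: [0.6341, -0.0183, 0.0715]
orientation: [0.059, 1.572, -0.059]
ft_force: [0.4, 0.3, -0.4]
opening: 0.0395
```

>>> jog_arm(
  moves=[
    [0,0,0,0,0,0,0],
    [0,0,-10,0,0,0,0],
    [0,0,-10,0,0,0,0],
    [0,0,0,0,0,0,0],
    [0,0,0,0,0,0,0],
    [0,0,0,0,0,0,0],
    [0,0,0,0,0,0,0],
    [0,0,0,0,0,0,0],
  ],
)

```text
time_s: 16.5
tool_pos: [0.6337, -0.0164, 0.0531]
orientation: [0.056, 1.57, -0.056]
ft_force: [-0.2, -0.2, -1.8]
opening: 0.0391
```

>>> jog_arm(
  moves=[
    [1,0,-8,0,0,0,0],
    [0,0,-6,0,0,0,0],
    [0,0,-5,0,0,0,0],
    [0,0,-3,0,0,0,0],
    [0,0,-2,0,0,0,0],
    [0,0,0,0,0,0,0],
    [0,0,0,0,0,0,0],
    [0,0,0,0,0,0,0],
  ],
)

```text
time_s: 17.5
tool_pos: [0.6345, -0.0163, 0.0301]
orientation: [0.056, 1.57, -0.056]
ft_force: [-3.2, 0.9, 5.6]
opening: 0.0394
```

Contact is made, so release and go to white.

>>> jog_arm(
  moves=[
    [0,0,0,0,0,0,1],
    [0,0,0,0,0,0,1],
    [0,0,0,0,0,0,1],
    [0,0,20,0,0,0,1],
    [0,0,30,0,0,0,1],
    [0,0,40,0,0,0,1],
    [-40,-15,0,0,0,0,1],
    [-45,-17,0,0,0,0,1],
  ],
)

```text
time_s: 18.5
tool_pos: [0.5505, -0.0489, 0.1217]
orientation: [0.055, 1.565, -0.056]
ft_force: [0.6, -0.1, 1.2]
opening: 0.0852
```

>>> jog_arm(
  moves=[
    [-45,-17,0,0,0,0,1],
    [-41,-17,-20,0,0,0,1],
    [0,0,-30,0,0,0,1],
    [0,0,-25,0,0,0,1],
    [0,0,0,0,0,0,1],
    [0,0,0,0,0,0,1],
    [0,0,0,0,0,0,1],
    [0,0,0,0,0,0,1],
  ],
)

```text
time_s: 19.5
tool_pos: [0.4645, -0.0826, 0.045]
orientation: [0.056, 1.568, -0.057]
ft_force: [-0.2, 0.8, 0.3]
opening: 0.0851
```

```bash
python3 look.py d
```

```text
[ 0.46403258 -0.08245963  0.04444016]
```

View pics/d.png

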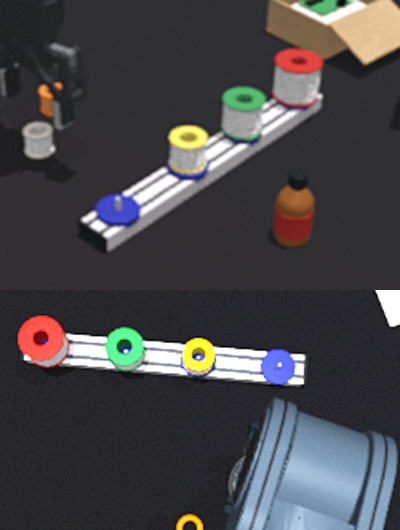

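Yellow is seated on pin 3. White is next.

>>> jog_arm(
  moves=[
    [-1,0.5,-20,0,0,0,1],
    [0,0,-14,0,0,0,1],
    [0,0,-6.5,0,0,0,1],
    [0,0,0,0,0,0,0],
    [0,0,0,0,0,0,0],
    [0,0,0,0,0,0,0],
    [0,0,0,0,0,0,0],
    [0,0,0,0,0,0,0],
  ],
)

```text
time_s: 20.6
tool_pos: [0.4632, -0.0821, 0.0043]
orientation: [0.056, 1.569, -0.057]
ft_force: [-1.1, 1.0, 5.5]
opening: 0.0312
```

>>> jog_arm(
  moves=[
    [0,0,0,0,0,0,0],
    [0,0,0,0,0,0,0],
    [0,0,30,0,0,0,0],
    [0,-10,30,0,0,0,0],
    [35,-10,0,0,0,0,0],
    [45,-10,0,0,0,0,0],
    [45,-10,0,0,0,0,0],
    [40,-2.5,0,0,0,0,0],
  ],
)

```text
time_s: 21.6
tool_pos: [0.6288, -0.125, 0.0624]
orientation: [0.057, 1.571, -0.057]
ft_force: [0.5, 0.1, 0.4]
opening: 0.0308
```

>>> jog_arm(
  moves=[
    [0,0,0,0,0,0,0],
    [0,0,-5,0,0,0,0],
    [0,0,-5,0,0,0,0],
    [0,0,0,0,0,0,0],
    [0,0,0,0,0,0,0],
    [0,0,0,0,0,0,0],
    [0,0,0,0,0,0,0],
    [0,0,0,0,0,0,0],
  ],
)

```text
time_s: 22.6
tool_pos: [0.6276, -0.1244, 0.0534]
orientation: [0.056, 1.57, -0.056]
ft_force: [0.8, -0.0, -1.1]
opening: 0.0311
```

>>> jog_arm(
  moves=[
    [0.5,0,-8,0,0,0,0],
    [0,0,-6,0,0,0,0],
    [0,0,-5,0,0,0,0],
    [0,0,-3,0,0,0,0],
    [0,0,-1.5,0,0,0,0],
    [0,0,0,0,0,0,0],
    [0,0,0,0,0,0,0],
    [0,0,0,0,0,0,0],
  ],
)

```text
time_s: 23.6
tool_pos: [0.6282, -0.1244, 0.0304]
orientation: [0.056, 1.57, -0.056]
ft_force: [-2.6, 0.3, 4.4]
opening: 0.031
```

>>> jog_arm(
  moves=[
    [0,0,0,0,0,0,1],
    [0,0,0,0,0,0,1],
    [0,0,0,0,0,0,1],
    [0,0,20,0,0,0,1],
    [0,0,30,0,0,0,1],
    [0,0,40,0,0,0,1],
    [-50,0,20,0,0,0,1],
    [-55,0,0,0,0,0,1],
  ],
)

```text
time_s: 24.6
tool_pos: [0.5248, -0.1253, 0.1443]
orientation: [0.054, 1.563, -0.058]
ft_force: [0.6, -0.6, 0.8]
opening: 0.0857
```

>>> jog_arm(
  moves=[
    [-55,0,10,0,0,0,1],
    [-55,0,10,0,0,0,1],
    [-50,0,0,0,0,0,1],
    [-40,0,0,0,0,0,1],
    [0,0,0,0,0,0,1],
    [0,0,0,0,0,0,1],
    [0,0,0,0,0,0,1],
    [0,0,0,0,0,0,1],
  ],
)

```text
time_s: 25.6
tool_pos: [0.3237, -0.1244, 0.1599]
orientation: [0.056, 1.57, -0.056]
ft_force: [-0.2, -0.4, 0.9]
opening: 0.0855
```

```bash
python3 look.py e; python3 - <<'E'
from h import *
im=camera("top")
for c,z in dict(red=.077,green=.070,yellow=.063,white=.056).items():
    for (u,v),r,bb,a in blobs(im,c,40):
        if 190<u<430 and 200<v<300: 
            cc=(bb[0]+(bb[2]-1)/2,bb[1]+(bb[3]-1)/2);print(c,bb,a,np.round(unproj("top",cc,z)*1000,1))
E
```

```text
[ 0.32338986 -0.12427864  0.15966473]
red (201, 206, 29, 28) 589.5 [648.5 184.8  77. ]
green (256, 213, 25, 24) 432.5 [642.2  77.8  70. ]
yellow (304, 220, 20, 22) 291.5 [633.3 -15.8  63. ]
white (356, 227, 25, 22) 320.0 [ 622.4 -130.    56. ]
white (320, 225, 37, 22) 435.5 [625.3 -67.2  56. ]
white (275, 222, 32, 21) 354.0 [630.4  31.8  56. ]
white (213, 221, 19, 16) 51.5 [634.6 173.7  56. ]
white (229, 217, 33, 22) 324.0 [637.8 126.4  56. ]
```

View pics/e.png

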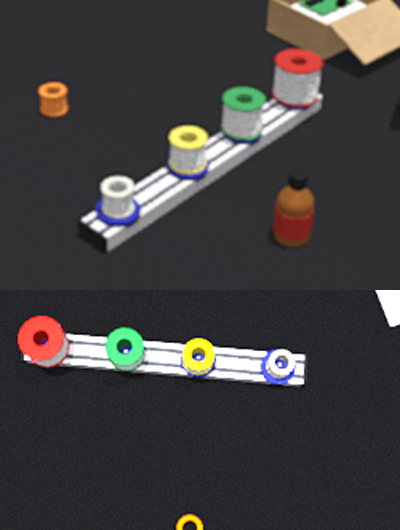

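All four are seated upright. White's top centre is at about (365,236) px, which gives (625,−125) mm, close to its pin. The flux bottle has not moved. Handing in.

```bash
python3 -c "
from bench import job; print(job.close_job())"
```

```text
the job is handed in; nothing more can be done
None
```

All four reels are standing on the rail in size order, and the job was handed in after about 26 s of robot time. White is on pin 4 next to the iron, then yellow on pin 3, green on pin 2 and red on pin 1 at the far end.

- **Seating:** the last pictures show every reel upright and down on its foot. I felt contact with the foot when lowering red, yellow and white. For green the contact was faint (about 1 N), so I lowered it 1 mm more before release. I checked its seating only by eye in the pictures.
- **Position:** red, green and yellow measured about 2–3 mm from their pins, within the 10 mm limit. White's automatic measurement merged with the white rail, putting it about 8 mm off. Reading its centre by hand from the crop gave about 3 mm.
- **Flux and iron:** the flux bottle looks unmoved by eye; I did not measure it at the end. The arm's path stayed well clear of the iron, and no force reading suggested contact.

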